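# Pin and lock the syringe tray in its dock

## Task

Dock the syringe tray: slide it along its rails (the green post is there to push on) until it stops with its brass lug inside the fork, then push the blue-headed pin fully home through fork and lug until its head rests against the fork. Then swing the red lever right round to its stop behind the pin's head so the pin cannot back out, let go, and leave the cup and the roll of tape beside the rails where they are.

Things in the scene. Friction and masses are not known exactly. Their poses are not given: they have to be found in the camera images.
- dock: Grey 10 mm base plate with an aluminium fork, fixed to the counter at any place and yaw. Origin at counter level, straight below where the lug's hole ends up; z up, +x the level direction in which the pin goes in, rail bed (110 mm wide) along +y to 370 mm. Fork cheeks 50 mm wide in y, 84 mm high: entry cheek x = -54 to -10 mm, far cheek x = 10 to 20 mm; bores along x at y = 0, z = 60 mm
- seat (a point): Point on the fork's bore axis in the outer face of the entry cheek (dock x = -54, y = 0, z = 60 mm), where the underside of the pin's head must come to rest. The bores are 17.6 mm (entry cheek) and 20 mm (far cheek) in diameter
- tray (a joint): Slide of the white syringe tray (0.5 kg) in m: 0 at the outer end, 0.110 at its stop, where the hole (20 mm) of its brass lug lines up with the fork. Grows as the tray moves in the dock's -y direction. About 2 N of friction; it stays where it is left
- tray_handle (a point): Centre of the top of the green upright post on the tray, 90 mm above the counter; at the stop it stands at dock x = 0, y = +75 mm. The post is 34 mm along dock x, 20 mm along y and rises from the tray floor (24 mm). Tray: 96 mm wide, walls 46 mm high, from 40 mm on the fork side of the post to 150 mm on the other; syringes lie in it 50 mm beyond the post, tops below 56 mm
- pin: Loose steel pin, about 0.12 kg, hollow at the head end: shaft 16 mm diameter, 78 mm long, nose tapered over the last 10 mm; blue round head 34 mm across, 12 mm thick. Origin on the axis where head meets shaft; +x along the shaft to the nose, as dock +x. It starts with the nose in the entry cheek, the head 35 to 40 mm out from it on the -x side. Home when its origin is at seat
- pin_head (a point): Centre of the flat outer face of the pin's blue head, 12 mm behind the pin's origin: the place to push. About 60 mm above the counter
- lever (a joint): Swing of the red lever about a vertical pivot at dock x = -76, y = -55 mm, in rad: 0 fully open, 2.20 locked at its stop; clockwise from above as it grows. The arm points along dock -x at 0.63, and along dock +y, 4 mm behind the seated head, when locked. About 0.07 N m of friction; stays where it is left. Unless the pin is home it strikes the head
- lever_knob (a point): Centre of the upright round knob (18 mm diameter, 26 mm high) at the lever's end, 105 mm from the pivot and 60 mm above the counter. The arm is 12 mm wide and 14 mm high, centred 60 mm above the counter
- cup: Bystander: white specimen cup, 60 mm rim diameter, 60 mm high, standing on the robot's side of the rail bed; origin at the centre of its base
- tape: Bystander: roll of white tape lying flat on the robot's side of the rail bed, 72 mm diameter, 25 mm high; origin at the centre of its underside
Not all that is in view belongs to the job. There is more than one size of the pin; the one meant has the size given above.

How it is judged:
On the way, in this order (a step that is already met when the one before it is completed fails the run):
1. the tray is at its stop, its lug inside the fork (value of joint tray above 0.107 m), for 0.2 s.
2. the pin is home, its head against the fork (distance between pin and seat below 0.004 m and angle between the x axis of pin and the x axis of dock, either way round below 0.1 rad), for 0.2 s.
3. the lever is swung to its stop behind the head (value of joint lever above 2.08 rad), for 0.2 s.
At the end, for the whole second after the job is handed in: The tray stands within 4 mm of its stop, the pin is through fork and lug with its head's underside within 4 mm of its seat and at rest in line with the bore (within 0.1 rad), and the lever is within 0.12 rad of its stop behind the head. The cup and the tape are within 25 mm of where they began (all of step 2 and value of joint tray above 0.106 m and linear speed of pin below 0.02 m/s and value of joint lever above 2.08 rad and distance of each of cup, tape from where it was at the start of the episode below 0.025 m); the robot touches nothing.
It fails at once if the cup or the roll of tape is shoved by more than 25 mm (distance of any of cup, tape from where it was at the start of the episode above 0.025 m).
It fails at once if the cup is tipped over (angle between cup's own z axis and vertical above 0.6 rad).
It also fails if it takes over 59 s, if anything falls off the work surface, if the arm or the gripper's body presses on something with over 40 N, if the wrist force passes 120 N, or if a joint passes its speed limit or range.

## Robot

A 7-joint arm with a two-finger parallel gripper is mounted at the origin on the work surface. World frame = base frame: x ahead of the robot, y to its left, z up, the work surface at z = 0. Lengths are in m, angles in rad, forces in N, time in s.
With the tool pointing down it reaches from about 0.425 to 0.95 m from the base axis. Payload 4.7 kg.
Tool frame: the origin (TCP) lies on the centre line of the jaws, within the pads' length; the fingertips stand 14 mm ahead of it and the grasp point (between the pads) lies 5 mm behind it; z points along the fingers, y is the line along which they close (so a half turn about z gives the same grasp; the last joint's range is limited). The gripper opens to 85 mm and grips with 20 to 120 N. Pads are 22 mm wide; open, the fingers measure 114 mm over their backs; the gripper's body (76 mm by 85 mm) begins 54 mm behind the grasp point. The pads swing forward as they close: fully open they stand 13 mm farther back than shut.
Start: joints at [-1.259, 0.469, -0.049, 1.532, 0.024, 1.141, -0.082], TCP at [0.226, 0.636, 0.245] pointing down, gripper open.
Joint ranges: [-2.59, 2.59], [-0.33, 1.99], [-1.39, 1.29], [0.1, 2.45], [-1.04, 4.18], [0.21, 1.99], [-2.66, 2.66]. Speed limits (rad/s): [2.57, 2.57, 3.14, 3.14, 3.14, 3.14, 3.14].

## Interface

Orientations are given as a unit quaternion [x, y, z, w].
In Python, from plant import r gives the robot as it stands.
- The arm moves only by the tool servo_tool, never from a script. Its argument "series" is one flat list of numbers, 6 for each row, row after row: the shift along the tool's x, y, z in mm, then the turn, a rotation vector about the tool's x, y, z in degrees. In form: [dx, dy, dz, rx, ry, rz, dx, dy, dz, rx, ry, rz, ...]. A call has 1 to 12 rows; each row is the pose to reach, as a shift and turn from the pose commanded when the call began, along the tool's axes at that moment; what a row does not reach only later rows make up. A row lasts 1/8 s, in which the tool goes at most 62.5 mm and 10.7 degrees, less where a joint would pass 70% of its speed; a pose out of reach is approached as far as the arm can. A call with a gripper value outside its range is refused whole. "fingers" is the opening, from 0 (shut) to 1 (fully open), set as the call begins (left out, the last holds). The fingers move at their own pace and stop on an object; "force" is the grip in N (left out, the last holds). Time passes only in rows, so rows that repeat a pose let the fingers close. It gives the time, the measured TCP pose, the force, the opening and the grip force at its end, in the units of the state.
- r.sense(): the state, without advancing time (a new reading comes with each control period).
- r.capture(name): name is "scene" or "side" or "wrist"; returns a dict with "pixels" (400x640x3 uint8, red, green, blue), "fx", "fy", "cx", "cy" (pixels), "D" ([k1, k2, p1, p2, k3] as OpenCV has them; the pictures are not rectified), "origin" and "orientation" of the camera in the world. Camera axes: x right, y up, looking along -z (the intrinsics and any distortion apply to the point x, -y, -z); pixel columns grow to the right and rows downward; lengths in m; the calibration is good to about 2 mm. A picture is of the moment at which its call begins. There is no depth.
- r.sign_off(): hands the job in; it is judged then, once.
Trained networks look in the newest picture that a camera, given by its name, has taken for a name from the list of things; names that differ only in an ending like _2 or _b are one class to them, and where a whole thing is asked for, a point or a joint stands for the part that bears it (a point fixed in the world has none). Each returns a list of dicts, best first, with "score" (0 to 1); they miss things now and then, are a little off and sometimes report something else, mostly with a low value. They report only what shows in the picture. A call takes as long as a camera call. They do not tell look-alikes from the thing itself.
- r.look_for(camera, name): "bbox" ([left, top, right, bottom] in pixels, round what is visible of it).
- r.silhouettes(camera, name): "mask" (400x640 bool, what is visible of it) and "bbox" ([left, top, right, bottom] in pixels, round what is visible of it).
The state is a dict: "time": time; "joints": joint angles; "qd": joint speeds; "effort": joint torques, N m; "eef_pos": TCP position; "ee_rot": TCP orientation; "force": force on the tool from outside, world axes, zero at the start; "wrist_torque": the same for the moment, N m; "gripper_width": opening from 0.0 (shut) to 1.0 (fully open); "grasp_force": force on a finger pad.
Only numpy, scipy, OpenCV 4.12 (cv2) and the standard library are available. Lean on these libraries where they do the work, as an engineer would, in place of code of your own. Each camera call takes 0.05 s, during which the arm holds its last target. There are 200 camera calls.

## Working session

There is one attempt and no reset: what is moved stays moved. The work goes in short steps, Python scripts to look and compute and a tool call to move; the robot and the scene stay as the last step left them, time stands still between calls to the robot, and variables do not carry over. Pictures are saved under pics/ and viewed, at most 10 in all, crops included, and the job is handed in when it is done.

Besides the shell and the picture viewer there is one more tool, called after "Call:" by a JSON object that holds its "method" and its "body", one argument or row to a line. servo_tool: Moves the arm, as the interface text tells. Its arguments: {"type":"object","properties":{"series":{"type":"array"},"fingers":{"type":"number"},"force":{"type":"number"}},"required":["series"]}

```bash
mkdir -p pics
cat > h.py <<'E'
import numpy as np, cv2
from scipy.spatial.transform import Rotation as R
from plant import r
def K(c): return np.array([[c['fx'],0,c['cx']],[0,c['fy'],c['cy']],[0,0,1.]])
def ray(c,uv):
    p=cv2.undistortPoints(np.array(uv,float).reshape(-1,1,2),K(c),np.array(c['D'],float)).reshape(-1,2)
    d=np.c_[p[:,0],-p[:,1],-np.ones(len(p))]
    return np.array(c['origin']),R.from_quat(c['orientation']).apply(d)
def atz(c,uv,z):
    o,d=ray(c,uv); return o+d*((z-o[2])/d[:,2])[:,None]
def proj(c,P):
    q=R.from_quat(c['orientation']).inv().apply(np.array(P,float).reshape(-1,3)-np.array(c['origin']))
    q=q*[1,-1,-1]
    return cv2.projectPoints(q,np.zeros(3),np.zeros(3),K(c),np.array(c['D'],float))[0].reshape(-1,2)
def cap(cam,name):
    c=r.capture(cam); cv2.imwrite(f'pics/{name}.png',c['pixels'][:,:,::-1]); return c
E
python3 - <<'E'
from h import *
print(r.sense())
for cam in ['scene','side']:
    c=cap(cam,cam+'0'); print(cam,c['origin'],c['orientation'],c['fx'],c['D'])
    for n in ['dock','tray','tray_handle','pin','pin_head','lever','lever_knob','cup','tape']:
        print(n,[(round(x['score'],2),[int(v) for v in x['bbox']]) for x in r.look_for(cam,n)][:4])
E
```

```text
{'time': 0.0, 'joints': array([-1.25887483,  0.46947033, -0.04859941,  1.53369333,  0.02411233,
        1.14101837, -0.0822999 ]), 'qd': array([ 0.0020037 , -0.00013082, -0.00330122,  0.00036058,  0.00052798,
        0.00188847,  0.00065581]), 'effort': array([ 9.82521669e-04, -5.10318160e+01, -4.60236927e-02, -2.37697846e+01,
        1.07225191e-02,  7.71277933e-03,  2.80237794e-05]), 'eef_pos': array([0.22542836, 0.63564726, 0.2442422 ]), 'ee_rot': array([ 1.69566946e-01,  9.85518162e-01, -9.93323224e-04, -1.28481419e-04]), 'force': array([-0.2889665 , -0.23220695,  0.18704945]), 'wrist_torque': array([ 0.00416138, -0.03861377,  0.03809408]), 'grasp_force': 0.0, 'gripper_width': 1.001944096326036}
scene [ 0.87134167 -0.32600483  0.7308432 ] [0.27303045 0.13561468 0.42063927 0.85447389] 458.417543527089 [-0.03767779  0.          0.          0.          0.        ]
dock [(0.63, [185, 191, 479, 392])]
tray [(0.6, [327, 209, 453, 309])]
tray_handle [(0.57, [328, 205, 453, 309])]
pin [(0.87, [259, 265, 286, 289]), (0.84, [236, 193, 271, 219]), (0.62, [175, 214, 207, 241]), (0.36, [187, 
[... 409 characters left out ...]
.84888282] 476.0822813663251 [-0.02225569  0.          0.          0.          0.        ]
dock [(0.68, [274, 145, 493, 326]), (0.23, [272, 201, 310, 238])]
tray [(0.55, [305, 150, 421, 229])]
tray_handle [(0.66, [305, 151, 424, 226]), (0.48, [435, 250, 455, 321])]
pin [(0.97, [337, 346, 364, 390]), (0.72, [295, 285, 329, 320]), (0.65, [394, 235, 427, 264]), (0.33, [277, 150, 495, 327])]
pin_head [(0.79, [400, 231, 426, 264]), (0.74, [306, 152, 421, 229]), (0.72, [294, 280, 327, 321]), (0.57, [333, 349, 365, 387])]
lever [(0.88, [436, 248, 453, 325]), (0.43, [272, 199, 313, 237])]
lever_knob [(0.61, [435, 248, 456, 322])]
cup [(0.93, [320, 202, 353, 248])]
tape [(0.56, [273, 200, 309, 239])]
```

View pics/scene0.png

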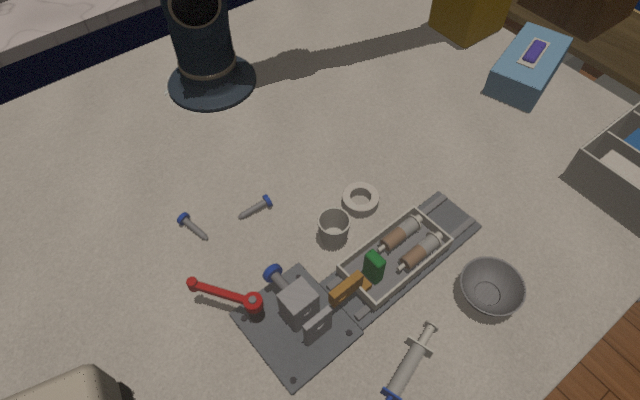

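View pics/side0.png

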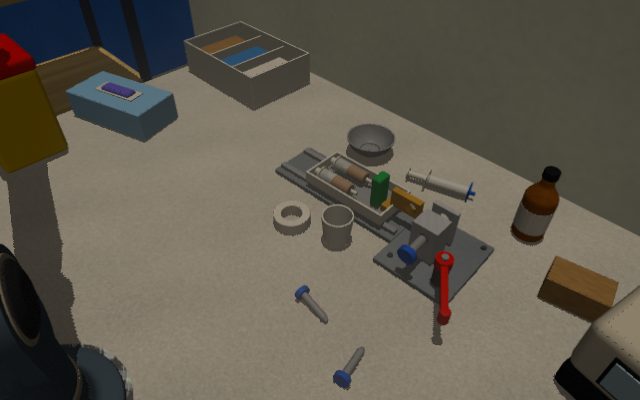

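The scene view shows the fork at about (300,300) with its pin head at (273,271). The red knob is at (192,284) with its pivot at (253,300), the green post top is at (375,255), the cup at (334,225) and the tape at (360,197). In the side view the pin head is at (407,254), the knob at (444,317) and the post top at (381,175). The two loose pins are decoys.

Run:
```python
import cv2,numpy as np
a=cv2.imread('pics/scene0.png')[240:350,180:400]; b=cv2.imread('pics/side0.png')[160:330,360:500]
a=cv2.resize(a,None,fx=3.6,fy=3.6,interpolation=cv2.INTER_CUBIC);cv2.imwrite('pics/a.png',a)
b=cv2.resize(b,None,fx=3.5,fy=3.5,interpolation=cv2.INTER_CUBIC);cv2.imwrite('pics/b.png',b)
```

```text
(no output)
```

View pics/a.png

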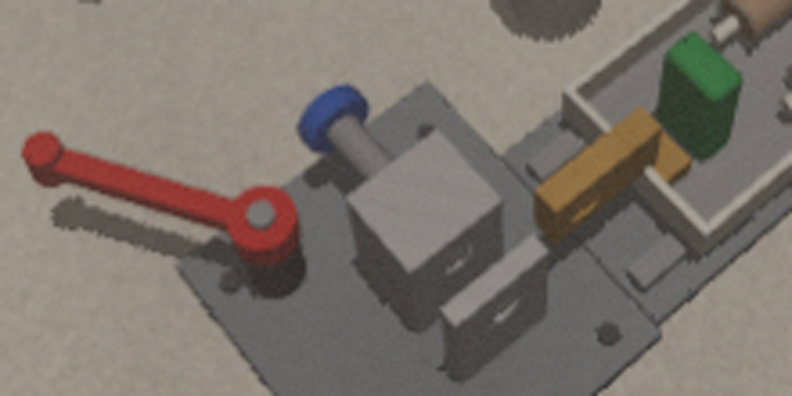

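View pics/b.png

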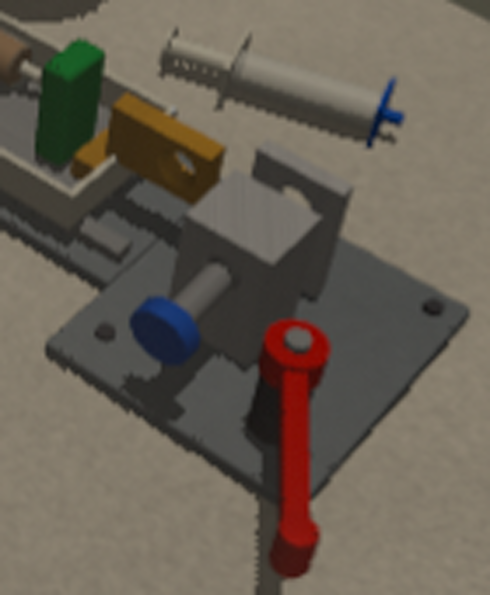

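```bash
cat > fit.py <<'E'
from h import *
from scipy.optimize import least_squares
cs=r.capture('scene'); cd=r.capture('side')
A=lambda u,v:(180+(u+.5)/3.6-.5,240+(v+.5)/3.6-.5); B=lambda u,v:(360+(u+.5)/3.5-.5,160+(v+.5)/3.5-.5)
# p=[x,y,yaw,trayremain,pinout,lever]
def pts(p):
    t,o,q=p[3:6]; th=np.pi+0.63-q  # arm direction in dock
    k=[-.076+.105*np.cos(th),-.055+.105*np.sin(th),.06]
    C=[[-.054,.025,.084],[-.01,.025,.084],[-.01,-.025,.084],[-.054,-.025,.084]]
    return np.array(C+[[0,.075+t,.09],[-.054-o-.006,0,.06],k]+[[.02,-.025,.084],[-.054-o-.012,0,.06]])
def world(p,P): return R.from_euler('z',p[2]).apply(P)+[p[0],p[1],0]
oa=[A(438,130),A(500,200),A(410,272),A(348,203),A(703,65),A(333,118),A(44,158),A(455,326)]
ob=[B(186,220),B(238,174),B(322,215),B(273,264),B(76,62),None,B(295,548),B(352,188),B(165,332)]
def res(p):
    W=world(p,pts(p)); a=proj(cs,W); b=proj(cd,W); e=[]
    for i,o in enumerate(oa): e.append(a[i]-o)
    for i,o in enumerate(ob):
        if o is not None: e.append(b[i]-o)
    return np.concatenate(e)
c0=atz(cs,[A(455,200)],.084)[0]; p1=atz(cs,[A(703,65)],.09)[0]
yaw=np.arctan2(*(p1-c0)[1::-1])-np.pi/2
s=least_squares(res,[c0[0],c0[1],yaw,.1,.037,.2],x_scale=[.01,.01,.1,.01,.01,.1]); p=s.x
print('p',p.round(4),'yawdeg',np.degrees(p[2])); print(s.fun.reshape(-1,2).round(1).tolist())
print('cup',atz(cs,[(334,217)],.06),atz(cd,[(337,212)],.06)); print('tape',atz(cs,[(360,197)],.02))
print('world',world(p,pts(p)).round(4)[4:7].tolist())
print('pivot',world(p,np.array([[-.076,-.055,.06]])), 'dockx',world([0,0,p[2]],np.array([[1,0,0]])))
np.save('p.npy',p)
E
python3 fit.py
```

```text
p [ 0.6459 -0.1788  0.0557  0.0571  0.038   0.0826] yawdeg 3.1890517684037656
[[-1.4, 0.1], [-0.4, 0.4], [-1.1, 0.8], [-1.9, -0.8], [-1.4, -0.1], [-0.6, 0.7], [-0.1, 0.8], [-0.7, 0.7], [-0.5, -2.2], [-1.2, -2.1], [-0.2, -0.2], [-0.1, -0.3], [-0.3, -1.9], [-0.5, -1.1], [0.2, -1.5], [-1.1, -0.9]]
cup [[ 0.52362395 -0.03530912  0.06      ]] [[ 0.53222549 -0.0368031   0.06      ]]
tape [[0.4970235  0.05064238 0.02      ]]
world [[0.6385, -0.0469, 0.09], [0.548, -0.1842, 0.06], [0.4866, -0.2975, 0.06]]
pivot [[ 0.57306225 -0.2379004   0.06      ]] dockx [[0.99845141 0.05563072 0.        ]]
```

```bash
cat > g.py <<'E'
from h import *
p=np.load('p.npy')
def goal(x,y,z,yaw=0):
    """shift for TCP to dock pose (m); tool x=-dock x, y=dock y, z down"""
    s=r.sense(); Rc=R.from_quat(s['ee_rot']); Rd=R.from_euler('z',p[2])
    t=Rd.apply([x,y,z])+[p[0],p[1],0]
    Rt=Rd*R.from_euler('z',yaw,degrees=True)*R.from_matrix(np.diag([-1,1,-1.]))
    print('shift mm',(Rc.inv().apply(t-s['eef_pos'])*1e3).round(1),'rot',np.degrees((Rc.inv()*Rt).as_rotvec()).round(1))
def here():
    s=r.sense(); Rd=R.from_euler('z',p[2])
    print('t',round(s['time'],2),'dock TCP mm',(Rd.inv().apply(s['eef_pos']-[p[0],p[1],0])*1e3).round(1),'F dock',Rd.inv().apply(s['force']).round(1),'w',round(s['gripper_width'],2))
E
python3 -c "
from g import *
here();goal(0,.180,.16)"
```

```text
t 1.1 dock TCP mm [-374.3  837.1  245.3] F dock [ 0.7 -0.1 -0.6] w 1.0
shift mm [-599.  -461.6   85.3] rot [  0.   -0.  -22.7]
```

```bash
python3 -c "
from g import *
c=r.capture('scene');print(atz(c,[(530,60)],.09),atz(c,[(470,40)],0),atz(c,[(610,160)],.08))
c=r.capture('side');print(atz(c,[(122,95)],.09),atz(c,[(30,165)],0),atz(c,[(250,60)],.08))"
```

```text
[[0.47477254 0.56517104 0.09      ]] [[0.26807579 0.63085363 0.        ]] [[0.75272674 0.45363893 0.08      ]]
[[0.43453301 0.55834033 0.09      ]] [[ 1.99430114e-01  5.83544808e-01 -1.11022302e-16]] [[0.76877906 0.50794351 0.08      ]]
```

Call:
{"method": "servo_tool", "body": {
  "series": [-50,-38,0,0,0,-4,-100,-77,0,0,0,-8,-150,-115,0,0,0,-12,-200,-154,0,0,0,-16,-250,-192,0,0,0,-20,-300,-231,0,0,0,-22.7,-350,-269,0,0,0,-22.7,-400,-308,0,0,0,-22.7,-450,-346,0,0,0,-22.7,-500,-385,0,0,0,-22.7,-550,-423,20,0,0,-22.7,-599,-462,50,0,0,-22.7],
  "fingers": 0
}}

```text
time: 2.7
eef_pos: [0.6298, 0.0112, 0.2026]
ee_rot: [-0.028, 1.0, 0.0, 0.002]
force: [0.2, 0.4, -0.8]
gripper_width: -0.005
grasp_force: 0.0
```

```bash
python3 -c "
from g import *
here();goal(0,.180,.08)"
```

```text
t 2.7 dock TCP mm [ -5.5 190.6 202.6] F dock [ 0.2  0.4 -0.8] w -0.0
shift mm [ -5.1 -10.6 122.6] rot [ 0.   0.2 -0. ]
```

Call:
{"method": "servo_tool", "body": {
  "series": [0,0,20,0,0,0,0,0,35,0,0,0,0,0,35,0,0,0]
}}

```text
time: 3.08
eef_pos: [0.627, 0.0141, 0.1658]
ee_rot: [-0.029, 1.0, 0.0, -0.001]
force: [-1.1, 0.3, 0.4]
gripper_width: 0.001
grasp_force: 0.0
```

```bash
python3 -c "
from g import *
here();goal(0,.180,.078)
c=cap('wrist','w1'); cap('scene','s1')
for n in ['tray_handle','pin_head','lever_knob']: print(n,[(round(x['score'],2),[int(v) for v in x['bbox']]) for x in r.look_for('wrist',n)][:2])
print(proj(c,world(p,pts(p))) if 0 else c['origin'])
"
```

```text
t 3.08 dock TCP mm [ -8.1 193.7 165.8] F dock [-1.1  0.3  0.4] w 0.0
shift mm [ -8.3 -13.7  87.8] rot [ 0.  -0.1  0.1]
tray_handle [(0.63, [136, 151, 427, 256])]
pin_head [(0.92, [57, 83, 107, 152]), (0.59, [0, 76, 51, 146])]
lever_knob [(0.93, [0, 77, 48, 149])]
[0.54624041 0.0096959  0.29304839]
```

View pics/w1.png

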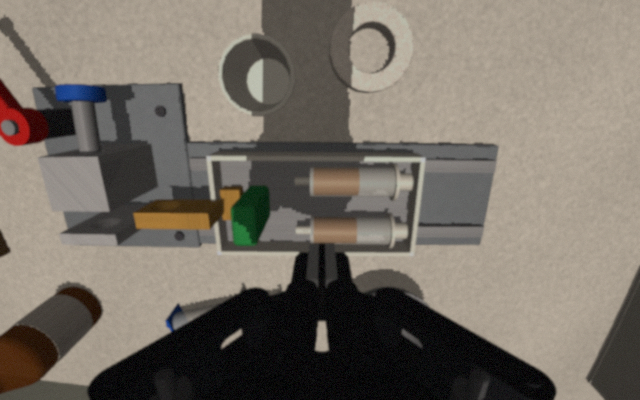

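```bash
python3 -c "
from g import *
c=r.capture('wrist')
Rd=R.from_euler('z',p[2])
D=lambda uv,z:(Rd.inv().apply(atz(c,uv,z)-[p[0],p[1],0])*1e3).round(1).tolist()
print('tray',D([(208,156),(423,156),(417,254),(218,254)],.046))
print('post',D([(236,188),(269,186),(262,243),(234,243)],.09))
print('head',D([(80,94)],.06)); print('bed end',D([(497,146),(482,244)],.01))
W=lambda P:Rd.apply(np.array(P))+[p[0],p[1],0]
print(proj(c,W([[-.017,.122,.09],[-.017,.142,.09],[.017,.142,.09],[.017,.122,.09]])).round())
"
```

```text
tray [[-45.1, 94.7, 46.0], [-45.3, 281.0, 46.0], [50.0, 285.9, 46.0], [50.4, 92.7, 46.0]]
post [[-29.0, 130.2, 90.0], [-30.5, 154.7, 90.0], [15.9, 146.6, 90.0], [16.0, 124.4, 90.0]]
head [[-98.0, 1.7, 60.0]]
bed end [[-49.8, 367.3, 10.0], [58.1, 371.1, 10.0]]
[[227. 203.]
 [253. 203.]
 [256. 244.]
 [231. 244.]]
```

Call:
{"method": "servo_tool", "body": {
  "series": [-10,-13,40,0,0,0,-10,-13,80,0,0,0,-10,-13,87,0,0,0,-10,-13,87,0,0,0]
}}

```text
time: 3.88
eef_pos: [0.6391, 0.0009, 0.0807]
ee_rot: [-0.028, 1.0, 0.0, 0.0]
force: [0.5, -1.5, 0.3]
gripper_width: -0.003
grasp_force: 0.0
```

```bash
python3 -c "
from g import *
here();goal(.002,.157,.078)"
```

```text
t 3.88 dock TCP mm [  3.3 179.7  80.7] F dock [ 0.4 -1.6  0.3] w -0.0
shift mm [  1.3 -22.7   2.6] rot [0. 0. 0.]
```

Call:
{"method": "servo_tool", "body": {
  "series": [0,-12,0,0,0,0,0,-22,0,0,0,0,0,-30,0,0,0,0,0,-38,0,0,0,0,0,-46,0,0,0,0,0,-54,0,0,0,0,0,-60,0,0,0,0,0,-66,0,0,0,0,0,-70,0,0,0,0,0,-70,0,0,0,0]
}}

```text
time: 5.12
eef_pos: [0.6421, -0.0705, 0.0796]
ee_rot: [-0.027, 1.0, -0.0, -0.001]
force: [-0.2, 0.3, -0.4]
gripper_width: -0.002
grasp_force: 0.0
```

```bash
python3 -c "
from g import *
here()"
```

```text
t 5.12 dock TCP mm [  2.2 108.3  79.6] F dock [-0.2  0.3 -0.4] w -0.0
```

Call:
{"method": "servo_tool", "body": {
  "series": [0,-2,0,0,0,0,0,-4,0,0,0,0,0,-6,0,0,0,0,0,-8,0,0,0,0,0,-10,0,0,0,0]
}}

```text
time: 5.75
eef_pos: [0.6425, -0.0795, 0.0796]
ee_rot: [-0.028, 1.0, 0.0, -0.001]
force: [-1.2, 1.6, 0.1]
gripper_width: 0.001
grasp_force: 1.1
```

```bash
python3 -c "
from g import *
here()
c=cap('wrist','w2');c=cap('scene','s2')"
```

```text
t 5.75 dock TCP mm [ 2.1 99.3 79.6] F dock [-1.1  1.6  0.1] w 0.0
```

View pics/s2.png

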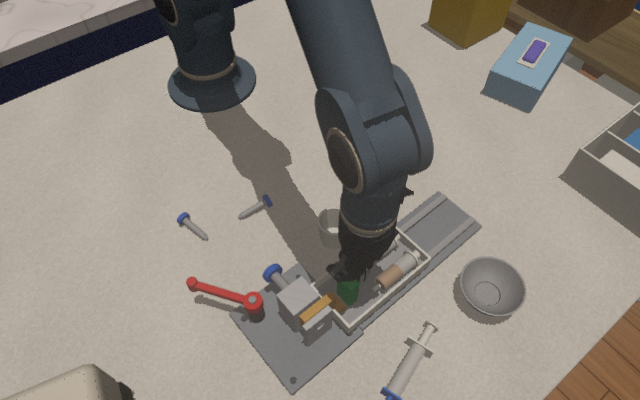

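The tray has moved in: the lug is entering the fork at (318,308), and the cup and tape have not moved. I'll keep pushing until I feel the stop.

Call:
{"method": "servo_tool", "body": {
  "series": [0,-2,0,0,0,0,0,-4,0,0,0,0,0,-6,0,0,0,0,0,-6,0,0,0,0]
}}

```text
time: 6.35
eef_pos: [0.6431, -0.0803, 0.0798]
ee_rot: [-0.029, 1.0, 0.003, -0.001]
force: [-3.4, 9.7, 2.0]
gripper_width: 0.0
grasp_force: 5.0
```

```bash
python3 -c "
from g import *
here()"
```

```text
t 6.35 dock TCP mm [ 2.7 98.4 79.8] F dock [-2.8  9.9  2. ] w 0.0
```

Call:
{"method": "servo_tool", "body": {
  "series": [0,16,0,0,0,0,0,20,-25,0,0,0,0,20,-60,0,0,0,45,-20,-60,0,0,0,95,-55,-60,0,0,0,140,-93,-60,0,0,0,142,-93,-60,0,0,0,142,-93,-60,0,0,0]
}}

```text
time: 7.35
eef_pos: [0.5076, -0.1865, 0.1405]
ee_rot: [-0.027, 1.0, -0.0, 0.001]
force: [-0.1, 0.8, -0.0]
gripper_width: -0.001
grasp_force: 0.0
```

```bash
python3 -c "
from g import *
here();goal(-.14,0,.061)
c=cap('wrist','w3'); c2=cap('side','d3')
Rd=R.from_euler('z',p[2])
for n in ['pin_head','lever_knob']: print(n,[(round(x['score'],2),[int(v) for v in x['bbox']],(Rd.inv().apply(atz(c,[((x['bbox'][0]+x['bbox'][2])/2,(x['bbox'][1]+x['bbox'][3])/2)],.06)[0]-[p[0],p[1],0])*1e3).round()) for x in r.look_for('wrist',n)][:2])
"
```

```text
t 7.35 dock TCP mm [-138.5   -0.   140.5] F dock [-0.1  0.8 -0. ] w -0.0
shift mm [ 1.7  0.1 79.5] rot [-0.1  0.1 -0. ]
pin_head [(0.92, [362, 44, 450, 80], array([-246.,   56.,   60.])), (0.56, [257, 0, 285, 55], array([-267.,  -32.,   60.]))]
lever_knob [(0.69, [155, 165, 278, 296], array([-125.,  -82.,   60.]))]
```

View pics/w3.png

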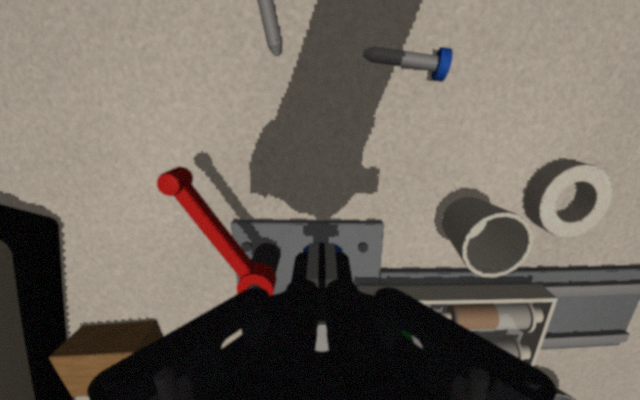

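The fingers are lined up just in front of the blue head, which shows at about (322,250). The knob is at (172,181), and the cup and tape are untouched. Next I'll go down and push.

Call:
{"method": "servo_tool", "body": {
  "series": [2,0,40,0,0,0,2,0,79,0,0,0,2,0,79,0,0,0,-8,0,79,0,0,0,-16,0,79,0,0,0,-24,0,79,0,0,0,-32,0,79,0,0,0,-40,0,79,0,0,0,-46,0,79,0,0,0,-50,0,79,0,0,0,-50,0,79,0,0,0]
}}

```text
time: 8.93
eef_pos: [0.5312, -0.1858, 0.0592]
ee_rot: [-0.024, 0.999, 0.004, -0.026]
force: [-53.0, -1.5, 41.6]
gripper_width: -0.001
grasp_force: 27.6
```

```bash
python3 -c "
from g import *
here()
c=cap('side','d4')
c=r.capture('wrist');Rd=R.from_euler('z',p[2]);print((Rd.inv().apply(atz(c,[(172,181)],.07)[0]-[p[0],p[1],0])*1e3).round())"
```

```text
t 8.93 dock TCP mm [-114.9   -0.7   59.2] F dock [-53.    1.4  41.6] w -0.0
[-165.  -64.   70.]
```

Call:
{"method": "servo_tool", "body": {
  "series": [20,0,0,0,0,0,40,0,0,0,0,0,40,0,0,0,0,0]
}}

```text
time: 9.4
eef_pos: [0.5164, -0.1858, 0.0616]
ee_rot: [-0.027, 1.0, -0.0, 0.0]
force: [0.3, -0.1, 0.0]
gripper_width: 0.002
grasp_force: 0.0
```

Run:
```python
from g import *
here()
c=cap('side','d5')
a=cv2.imread('pics/d4.png')[180:340,340:500]; b=c['pixels'][180:340,340:500,::-1]
cv2.imwrite('pics/ab.png',cv2.resize(np.hstack([a,b]),None,fx=2.5,fy=3.5,interpolation=cv2.INTER_CUBIC))
```

```text
t 9.4 dock TCP mm [-1.297e+02  1.000e-01  6.160e+01] F dock [ 0.3 -0.2  0. ] w 0.0
```

View pics/ab.png

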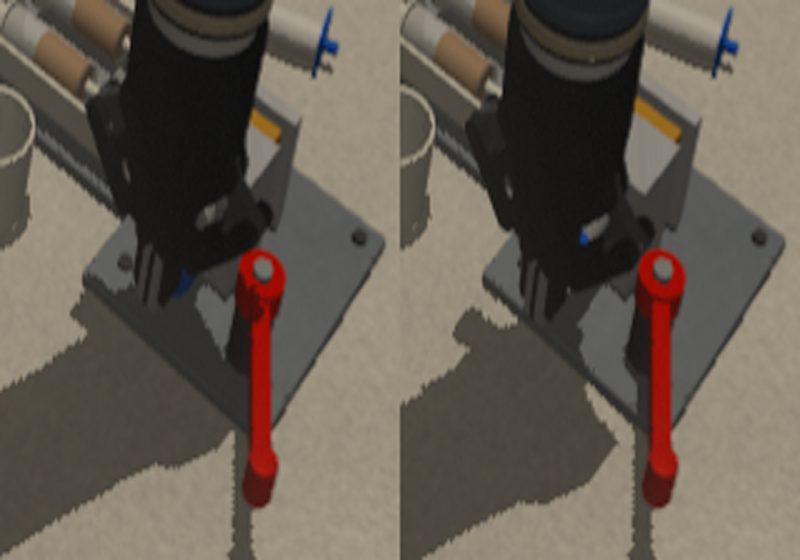

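The left panel shows the shut fingers pressing on the blue head, and in the right panel they have backed off. The head had not moved, so the pin jammed: friction at the finger dragged it downwards. I'll grip the head from above instead and push it in level.

Call:
{"method": "servo_tool", "body": {
  "series": [8,0,-30,0,0,0,8,0,-80,0,0,0,-10,0,-80,0,0,0,-26,0,-80,0,0,0,-26,0,-80,0,0,0],
  "fingers": 0.7
}}

```text
time: 10.07
eef_pos: [0.5443, -0.1833, 0.1403]
ee_rot: [-0.029, 1.0, 0.0, -0.0]
force: [-0.7, -0.2, 0.5]
gripper_width: 0.7
grasp_force: 0.0
```

Run:
```python
from g import *
here();goal(-.104,0,.053)
W=lambda P:R.from_euler('z',p[2]).apply(np.array(P))+[p[0],p[1],0]
im=[]
for cam in ['wrist','scene','side']:
    c=r.capture(cam); hsv=cv2.cvtColor(c['pixels'],cv2.COLOR_RGB2HSV)
    m=cv2.inRange(hsv,(105,120,40),(130,255,255)); q=proj(c,W([[-.098,0,.06]]))[0]
    n,l,st,ce=cv2.connectedComponentsWithStats(m)
    for i in range(1,n):
        if st[i,4]>15 and np.hypot(*(ce[i]-q))<40: print(cam,q.round(1),st[i],ce[i].round(1))
    x,y=q.astype(int); k=c['pixels'][max(y-60,0):,max(x-90,0):][:120,:180]
    if cam!='scene': im.append(cv2.resize(k,(390,300))[:,:,::-1])
cv2.imwrite('pics/c.png',np.hstack(im))
```

```text
t 10.07 dock TCP mm [-101.7    1.1  140.3] F dock [-0.7 -0.1  0.5] w 0.7
shift mm [ 2.3 -1.2 87.3] rot [ 0.  -0.   0.1]
wrist [319.8 219.9] [300 206  42  28 970] [320.6 219.7]
side [407.8 251.6] [399 243  19  19 264] [408.  252.2]
```

View pics/c.png

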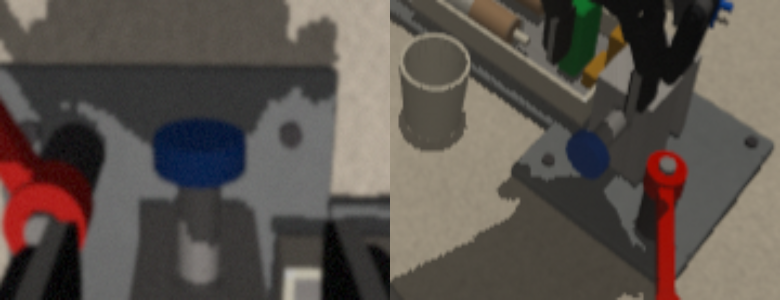

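The head is within about 1 mm of the fit, at dock x -98 and y 0 mm. Next I'll descend around it and grip.

Call:
{"method": "servo_tool", "body": {
  "series": [2,-1,40,0,0,0,2,-1,80,0,0,0,2,-1,87,0,0,0,2,-1,87,0,0,0],
  "fingers": 0.7
}}

```text
time: 10.72
eef_pos: [0.5407, -0.1855, 0.0541]
ee_rot: [-0.027, 1.0, 0.0, -0.0]
force: [0.0, 0.1, 1.0]
gripper_width: 0.699
grasp_force: 0.0
```

Call:
{"method": "servo_tool", "body": {
  "series": [0,0,0,0,0,0,0,0,0,0,0,0,0,0,0,0,0,0,0,0,0,0,0,0,0,0,0,0,0,0],
  "fingers": 0.2,
  "force": 40
}}

```text
time: 11.35
eef_pos: [0.5416, -0.1854, 0.0544]
ee_rot: [-0.028, 1.0, -0.0, 0.001]
force: [2.4, -0.1, 1.8]
gripper_width: 0.376
grasp_force: 39.6
```

```bash
python3 -c "
from g import *
here();print(r.sense()['grasp_force'])"
```

```text
t 11.35 dock TCP mm [-104.5   -0.8   54.4] F dock [ 2.3 -0.3  1.8] w 0.38
39.60123896598816
```

Gripped at a width of about 32 to 34 mm. Now a slow push towards +x.

Call:
{"method": "servo_tool", "body": {
  "series": [-2,0,0,0,0,0,-4,0,0,0,0,0,-6,0,0,0,0,0,-8,0,0,0,0,0,-8,0,0,0,0,0]
}}

```text
time: 11.98
eef_pos: [0.5418, -0.1853, 0.0528]
ee_rot: [-0.027, 1.0, 0.001, -0.007]
force: [-13.3, -0.8, 10.7]
gripper_width: 0.377
grasp_force: 40.6
```

```bash
python3 -c "
from g import *
here();print(r.sense()['wrist_torque'])"
```

```text
t 11.97 dock TCP mm [-104.3   -0.7   52.8] F dock [-13.3  -0.   10.7] w 0.38
[-0.24460277  2.64187844 -0.07244744]
```

Call:
{"method": "servo_tool", "body": {
  "series": [0,0,-2,0,0,0,0,0,-4,0,0,0,0,0,-4,0,0,0]
}}

```text
time: 12.35
eef_pos: [0.5489, -0.1848, 0.0577]
ee_rot: [-0.028, 1.0, -0.0, 0.0]
force: [-1.4, -1.8, -0.9]
gripper_width: 0.374
grasp_force: 39.7
```

```bash
python3 -c "
from g import *
here();print(r.sense()['wrist_torque'])"
```

```text
t 12.35 dock TCP mm [-97.2  -0.6  57.7] F dock [-1.5 -1.7 -0.9] w 0.37
[-0.31408516  0.21620272 -0.09068192]
```

Call:
{"method": "servo_tool", "body": {
  "series": [-2,0,0,0,0,0,-4,0,0,0,0,0,-6,0,0,0,0,0,-8,0,0,0,0,0,-8,0,0,0,0,0]
}}

```text
time: 12.98
eef_pos: [0.5572, -0.1843, 0.058]
ee_rot: [-0.028, 1.0, -0.0, 0.0]
force: [0.3, -1.4, -2.3]
gripper_width: 0.378
grasp_force: 39.7
```

Run:
```python
from g import *
here();print(r.sense()['wrist_torque'])
c=r.capture('wrist')
a=c['pixels'][130:330,220:420,::-1]
d=r.capture('side')['pixels'][190:310,350:500,::-1]
cv2.imwrite('pics/e.png',np.hstack([cv2.resize(a,(400,400)),cv2.resize(d,(400,400))]))
```

```text
t 12.97 dock TCP mm [-88.8  -0.6  58. ] F dock [ 0.3 -1.4 -2.3] w 0.38
[-0.3092721   0.07122265 -0.09131206]
```

View pics/e.png

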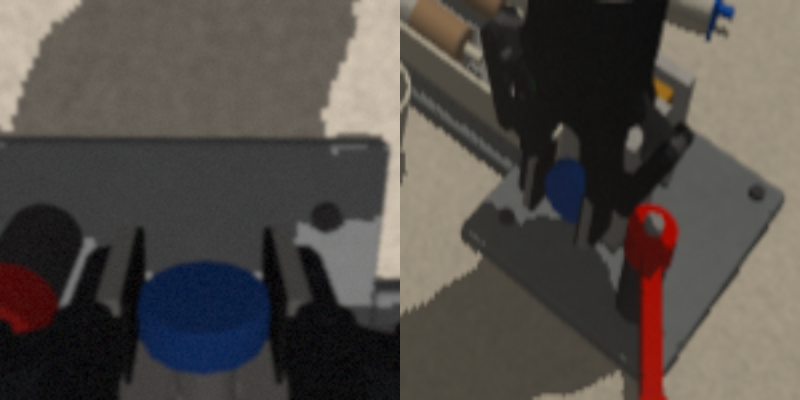

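The head is held between the pads and moves freely with the gripper. I'll carry on in small steps.

Call:
{"method": "servo_tool", "body": {
  "series": [-2,0,0,0,0,0,-4,0,0,0,0,0,-6,0,0,0,0,0,-8,0,0,0,0,0,-10,0,0,0,0,0,-10,0,0,0,0,0]
}}

```text
time: 13.82
eef_pos: [0.5672, -0.1836, 0.058]
ee_rot: [-0.028, 1.0, 0.0, 0.0]
force: [-0.2, -1.5, -1.2]
gripper_width: 0.377
grasp_force: 39.7
```

```bash
python3 -c "
from g import *
here();print(r.sense()['wrist_torque'])"
```

```text
t 13.82 dock TCP mm [-78.8  -0.4  58. ] F dock [-0.2 -1.5 -1.2] w 0.38
[-0.20259522  0.03417858 -0.0093081 ]
```

Call:
{"method": "servo_tool", "body": {
  "series": [-2,0,0,0,0,0,-4,0,0,0,0,0,-6,0,0,0,0,0,-8,0,0,0,0,0,-10,0,0,0,0,0,-12,0,0,0,0,0,-12,0,0,0,0,0]
}}

```text
time: 14.7
eef_pos: [0.5785, -0.1829, 0.0578]
ee_rot: [-0.028, 1.0, 0.0, -0.0]
force: [-0.9, 0.1, -1.4]
gripper_width: 0.379
grasp_force: 39.8
```

```bash
python3 -c "
from g import *
here();print(r.sense()['wrist_torque'])"
```

```text
t 14.7 dock TCP mm [-67.5  -0.4  57.8] F dock [-0.9  0.1 -1.4] w 0.38
[-0.01875694  0.27862903  0.00528261]
```

Call:
{"method": "servo_tool", "body": {
  "series": [-1,0,0,0,0,0,-2,0,0,0,0,0,-3,0,0,0,0,0,-4,0,0,0,0,0,-5,0,0,0,0,0,-6,0,0,0,0,0,-6,0,0,0,0,0]
}}

```text
time: 15.58
eef_pos: [0.5789, -0.183, 0.057]
ee_rot: [-0.027, 1.0, 0.001, -0.006]
force: [-14.0, 0.8, 7.5]
gripper_width: 0.379
grasp_force: 40.6
```

```bash
python3 -c "
from g import *
here();print(r.sense()['wrist_torque'])"
```

```text
t 15.57 dock TCP mm [-67.2  -0.5  57. ] F dock [-13.9   1.6   7.5] w 0.38
[ 0.05609528  2.73901572 -0.119434  ]
```

Call:
{"method": "servo_tool", "body": {
  "series": [6,0,0,0,0,0,6,0,0,0,0,0,6,0,-40,0,0,0,6,0,-85,0,0,0,40,0,-85,0,0,0,40,0,-85,0,0,0],
  "fingers": 0.5
}}

```text
time: 16.32
eef_pos: [0.5439, -0.1855, 0.1439]
ee_rot: [-0.027, 1.0, -0.0, 0.001]
force: [-0.8, 0.7, -0.7]
gripper_width: 0.498
grasp_force: 0.0
```

```bash
cat > chk.py <<'E'
from g import *
here()
W=lambda P:R.from_euler('z',p[2]).apply(np.array(P))+[p[0],p[1],0]
for cam in ['wrist','scene','side']:
    c=r.capture(cam); hsv=cv2.cvtColor(c['pixels'],cv2.COLOR_RGB2HSV)
    m=cv2.inRange(hsv,(105,120,40),(130,255,255)); q=proj(c,W([[-.060,0,.06],[-.064,0,.06]]))
    n,l,st,ce=cv2.connectedComponentsWithStats(m)
    for i in range(1,n):
        if st[i,4]>15 and np.hypot(*(ce[i]-q[0]))<40: print(cam,q.round(1).tolist(),st[i],ce[i].round(1))
c=r.capture('scene')
for n in ['cup','tape','lever','tray']: print(n,[[int(v) for v in x['bbox']] for x in r.look_for('scene',n)][:1])
E
python3 chk.py
```

```text
t 16.32 dock TCP mm [-102.2   -1.   143.9] F dock [-0.8  0.8 -0.7] w 0.5
wrist [[322.7, 261.4], [322.7, 257.1]] [ 303  246   40   31 1062] [322.5 260.9]
scene [[286.0, 289.4], [284.4, 287.6]] [278 280  14  12  51] [284.4 284.9]
side [[420.5, 239.2], [419.2, 240.4]] [411 231  20  19 272] [420.8 239.9]
cup [[317, 207, 350, 249]]
tape [[341, 183, 378, 219]]
lever [[318, 207, 349, 250]]
tray [[297, 224, 429, 331]]
```

The pin looks home. I'll confirm with a gentle push using the shut fingers.

Call:
{"method": "servo_tool", "body": {
  "series": [3,1,0,0,0,0,3,1,0,0,0,0,3,1,0,0,0,0,3,1,40,0,0,0,3,1,80,0,0,0,-8,1,80,0,0,0,-18,1,80,0,0,0,-24,1,80,0,0,0,-27,1,80,0,0,0,-30,1,79,0,0,0,-30,1,79,0,0,0],
  "fingers": 0
}}

```text
time: 18.1
eef_pos: [0.5694, -0.1829, 0.0642]
ee_rot: [-0.027, 1.0, 0.001, -0.006]
force: [-13.0, 0.4, 6.3]
gripper_width: -0.001
grasp_force: 6.2
```

```bash
python3 -c "
from g import *
here()"
```

```text
t 18.1 dock TCP mm [-76.6   0.1  64.2] F dock [-13.    1.2   6.3] w -0.0
```

The pin is home: contact stopped at -76.6 mm, as expected, under 13 N. Now for the lever.

Call:
{"method": "servo_tool", "body": {
  "series": [30,0,0,0,0,0,45,0,-40,0,0,0,60,-45,-50,0,0,0,72,-95,-50,0,0,0,72,-145,-50,0,0,0,72,-145,-50,0,0,0,72,-145,-50,0,0,0]
}}

```text
time: 18.98
eef_pos: [0.5115, -0.3306, 0.1147]
ee_rot: [-0.028, 1.0, 0.0, 0.001]
force: [-0.1, 0.1, 0.4]
gripper_width: 0.005
grasp_force: 0.0
```

```bash
cat > lv.py <<'E'
from g import *
here()
W=lambda P:R.from_euler('z',p[2]).apply(np.array(P))+[p[0],p[1],0]
from scipy.optimize import minimize_scalar
obs={}
for cam in ['scene','side','wrist']:
    c=r.capture(cam); hsv=cv2.cvtColor(c['pixels'],cv2.COLOR_RGB2HSV)
    obs[cam]=(c,cv2.dilate(cv2.inRange(hsv,(0,150,50),(6,255,255))|cv2.inRange(hsv,(174,150,50),(180,255,255)),np.ones((3,3))))
def sc(q,show=0):
    th=np.pi+.63-q; s=np.linspace(.03,.125,60)
    P=W(np.c_[-.076+s*np.cos(th),-.055+s*np.sin(th),0*s+.06]); t=[]
    for c,m in obs.values():
        uv=np.round(proj(c,P)).astype(int); ok=(uv[:,0]>=0)&(uv[:,0]<640)&(uv[:,1]>=0)&(uv[:,1]<400)
        t.append(m[uv[ok,1],uv[ok,0]].sum()/255 if ok.any() else 0)
    return t
qs=np.arange(-.05,2.35,.01); S=[sum(sc(q)) for q in qs]; b=max(S)
print('lever q',qs[[i for i,v in enumerate(S) if v>=b-1]].mean().round(3),b,sc(qs[int(np.argmax(S))]))
E
python3 lv.py; python3 -c "
from g import *
goal(-.148,-.143,.062)
print(r.sense()['joints'].round(2))
for q in np.arange(.1,2.3,.1):
    th=np.pi+.63-q;u=np.array([np.cos(th),np.sin(th)]);t=np.array([np.sin(th),-np.cos(th)])
    a=np.array([-76,-55])+97*u-18*t; print(round(q,1),a.round(),'rel',(-(a[0]+148)).round(),(a[1]+143).round())
"
```

```text
t 18.98 dock TCP mm [-142.6 -144.2  114.7] F dock [-0.1  0.1  0.4] w 0.0
lever q 0.073 166.0 [np.float64(53.0), np.float64(58.0), np.float64(55.0)]
shift mm [ 5.6 -0.2 52.2] rot [0.  0.  0.1]
[ 0.35  0.5   0.2   1.83 -0.14  0.82  2.25]
0.1 [-151. -120.] rel 3.0 23.0
0.2 [-157. -112.] rel 9.0 31.0
0.3 [-162. -103.] rel 14.0 40.0
0.4 [-166.  -95.] rel 18.0 48.0
0.5 [-170.  -85.] rel 22.0 58.0
0.6 [-172.  -76.] rel 24.0 67.0
0.7 [-174.  -66.] rel 26.0 77.0
0.8 [-175.  -56.] rel 27.0 87.0
0.9 [-174.  -46.] rel 26.0 97.0
1.0 [-173.  -37.] rel 25.0 106.0
1.1 [-171.  -27.] rel 23.0 116.0
1.2 [-167.  -18.] rel 19.0 125.0
1.3 [-163.   -9.] rel 15.0 134.0
1.4 [-158.   -0.] rel 10.0 143.0
1.5 [-152.    8.] rel 4.0 151.0
1.6 [-146.   15.] rel -2.0 158.0
1.7 [-138.   21.] rel -10.0 164.0
1.8 [-130.   27.] rel -18.0 170.0
1.9 [-122.   32.] rel -26.0 175.0
2.0 [-113.   36.] rel -35.0 179.0
2.1 [-104.   40.] rel -44.0 183.0
2.2 [-94.  42.] rel -54.0 185.0
```

Call:
{"method": "servo_tool", "body": {
  "series": [4,0,26,0,0,0,5,0,52,0,0,0,5,0,52,0,0,0]
}}

```text
time: 19.5
eef_pos: [0.5049, -0.3293, 0.0603]
ee_rot: [-0.029, 1.0, 0.001, -0.002]
force: [0.1, 0.2, 0.5]
gripper_width: 0.004
grasp_force: 0.0
```

Call:
{"method": "servo_tool", "body": {
  "series": [2,12,0,0,0,0,3,23,0,0,0,0,9,31,0,0,0,0,14,40,0,0,0,0,18,48,0,0,0,0,22,58,0,0,0,0,24,67,0,0,0,0,26,77,0,0,0,0,27,87,0,0,0,0,26,97,0,0,0,0,25,106,0,0,0,0,25,106,0,0,0,0]
}}

```text
time: 21.0
eef_pos: [0.4749, -0.2256, 0.0618]
ee_rot: [-0.029, 1.0, 0.001, -0.0]
force: [-0.1, 0.1, 0.4]
gripper_width: 0.002
grasp_force: 0.0
```

```bash
python3 lv.py
```

```text
t 21.0 dock TCP mm [-173.3  -37.3   61.8] F dock [-0.1  0.1  0.4] w 0.0
lever q 1.01 65.0 [np.float64(30.0), np.float64(13.0), np.float64(22.0)]
```

The lever is following, at about 1.0 rad. I'll continue the arc.

Call:
{"method": "servo_tool", "body": {
  "series": [-2,10,0,0,0,0,-6,19,0,0,0,0,-10,28,0,0,0,0,-15,37,0,0,0,0,-21,45,0,0,0,0,-27,52,0,0,0,0,-35,58,0,0,0,0,-43,64,0,0,0,0,-51,69,0,0,0,0,-60,73,0,0,0,0,-69,77,0,0,0,0,-69,77,0,0,0,0]
}}

```text
time: 22.65
eef_pos: [0.5406, -0.1455, 0.0619]
ee_rot: [-0.028, 1.0, 0.0, 0.0]
force: [0.2, 0.5, 0.2]
gripper_width: -0.001
grasp_force: 0.0
```

```bash
python3 lv.py
```

```text
t 22.65 dock TCP mm [-103.3   39.1   61.9] F dock [0.3 0.5 0.2] w -0.0
lever q 2.055 90.0 [np.float64(50.0), np.float64(35.0), np.float64(5.0)]
```

Call:
{"method": "servo_tool", "body": {
  "series": [-3,2,0,0,0,0,-6,3,0,0,0,0,-9,3,0,0,0,0,-12,3,0,0,0,0,-13,3,0,0,0,0,-13,3,0,0,0,0]
}}

```text
time: 23.55
eef_pos: [0.5492, -0.1424, 0.0615]
ee_rot: [-0.027, 1.0, 0.001, -0.004]
force: [-7.4, -0.7, 4.8]
gripper_width: -0.001
grasp_force: 3.7
```

```bash
python3 lv.py
```

```text
t 23.55 dock TCP mm [-94.5  41.7  61.5] F dock [-7.5 -0.3  4.8] w -0.0
lever q 2.165 106.0 [np.float64(57.0), np.float64(37.0), np.float64(12.0)]
```

The lever is at its stop. I'll retreat and check.

Call:
{"method": "servo_tool", "body": {
  "series": [25,0,0,0,0,0,40,-5,0,0,0,0,45,-10,-50,0,0,0,60,-10,-110,0,0,0,100,-10,-150,0,0,0,100,-10,-150,0,0,0,100,-10,-150,0,0,0]
}}

```text
time: 24.58
eef_pos: [0.4536, -0.1579, 0.2118]
ee_rot: [-0.028, 1.0, 0.0, 0.001]
force: [-0.1, -1.0, 0.4]
gripper_width: 0.0
grasp_force: 0.0
```

```bash
python3 lv.py; python3 chk.py
```

```text
t 24.57 dock TCP mm [-190.9   31.5  211.8] F dock [-0.2 -1.   0.4] w 0.0
lever q 2.195 124.0 [np.float64(57.0), np.float64(54.0), np.float64(13.0)]
t 24.73 dock TCP mm [-191.1   31.8  210.6] F dock [ 0.8  0.  -0.3] w -0.0
scene [[286.0, 289.4], [284.4, 287.6]] [279 281  13  10  45] [284.5 284.8]
side [[420.5, 239.2], [419.2, 240.4]] [412 230  19  16 171] [422.1 237.1]
cup [[317, 207, 350, 247]]
tape [[343, 184, 379, 219]]
lever [[242, 258, 312, 318]]
tray [[299, 225, 432, 332]]
```

Run:
```python
from g import *
W=lambda P:R.from_euler('z',p[2]).apply(np.array(P))+[p[0],p[1],0]
from scipy.optimize import minimize
for cam in ['scene','side']:
    c=r.capture(cam); m=cv2.inRange(cv2.cvtColor(c['pixels'],cv2.COLOR_RGB2HSV),(50,100,30),(80,255,255))
    best=[]
    for y in np.arange(.06,.1,.001):
        P=[[x,y+d,z] for x in(-.017,.017) for d in(-.01,.01) for z in(.03,.09)]
        h=np.zeros_like(m); cv2.fillConvexPoly(h,cv2.convexHull(proj(c,W(P)).round().astype(np.int32)),255)
        best.append((cv2.countNonZero(h&m)/cv2.countNonZero(h|m),round(y,3)))
    print(cam,sorted(best)[-4:])
```

```text
scene [(0.2878338278931751, np.float64(0.085)), (0.28823529411764703, np.float64(0.079)), (0.2912332838038633, np.float64(0.075)), (0.2912332838038633, np.float64(0.083))]
side [(0.7748447204968945, np.float64(0.074)), (0.7753164556962026, np.float64(0.077)), (0.7858267716535433, np.float64(0.072)), (0.7861635220125787, np.float64(0.073))]
```

```bash
python3 -c "
from plant import r
print(r.sign_off())"
```

```text
the job is handed in; nothing more can be done
None
```

I handed the job in at about 25 s: the tray is at its stop, the pin is home, the lever measures about 2.19 rad against its stop, and the cup and tape are where they began. The sign-off gave no verdict.

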